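Load the sample carriage and dust it with the spray can

TASK

Dust the two bare aluminium samples before they go to the microscope: set each one upright in the pocket of its own shape in the sliding carriage, then push the loaded carriage fully home against its stop, under the spray can's nozzle tube. Only then press the cap of the fixed spray can all the way down and let it spring back up. Leave the loaded carriage at home, and leave the other things on the bench where they are.

Things in the scene. Friction and masses are not known exactly. Their poses are not given: they have to be found in the camera images.
- t_sample: Loose bare aluminium T-section: foot 90 x 40 mm and 16 mm high, with an upright web 70 mm long (x) and 20 mm thick (y) standing centred on it, 60 mm high in all, about 0.3 kg. Origin: centre of the underside; x along its length, y across the web, z up. It starts standing on the bench; grip it by the web.
- hub_sample: Loose bare aluminium flanged hub: round flange 64 mm in diameter and 14 mm high, with a round hub 34 mm in diameter standing on it, 56 mm high in all, about 0.24 kg. Origin: centre of the underside, z up. It starts standing on the bench; grip it by the hub.
- station: Fixed dusting station: grey base plate 150 x 330 x 12 mm with two rails along its y and a fixed white spray can (66 mm in diameter, shoulder 174 mm above the bench), can axis at (125, -85) mm in this frame. Origin: on the bench under the middle of the rails; x away from the robot, y along the rails, z up. The carriage's stop is at the -y end, its top 36 mm above the bench.
- carriage (a joint): Travel of the dark grey plastic carriage along the rails towards the station's -y: 0 = fully out (loading end, +y), 0.15 m = fully home against the stop. It starts near 0. The carriage is 115 mm (x) by 170 mm (y), its top face 36 mm above the bench; friction about 3 N; it stays where it is left.
- slot_pocket (a point): Centre of the floor of the carriage's rectangular pocket, 24 mm above the bench. The pocket is 98 mm along the station's x and 48 mm along its y, 12 mm deep. Its axes are the station's.
- round_pocket (a point): Centre of the floor of the carriage's round pocket, 24 mm above the bench. The pocket is 72 mm in diameter and 12 mm deep. Its centre lies 68 mm from slot_pocket towards the station's +y.
- push_tab (a point): Middle of the top edge of the upright steel tab at the carriage's +y end, 88 mm above the bench. The tab is 44 mm wide (station's x), 10 mm thick (y) and rises 52 mm above the carriage's top face.
- cap (a joint): How far the spray can's cap is pressed down: 0 = up, 0.010 m = fully down. A spring pushes it up: 3 N to start it moving, 9 N fully down.
- cap_top (a point): Centre of the flat top of the spray can's white round cap, 209 mm above the bench when up. The cap is 36 mm in diameter and 21 mm high. A thin nozzle tube leaves its side below the top, towards the station's -x, and bends down to 158 mm above the bench over the home place.
- blower: Bystander: dark teal rubber blower bulb 56 mm in diameter, spout up, 80 mm high. Origin: centre of the underside.
- dropper: Bystander: amber dropper bottle 38 mm in diameter, 85 mm high. Origin: centre of the underside.
- slide_box: Bystander: flat white and grey slide box 86 x 61 x 33 mm. Origin: centre of the underside.
- tweezers: Bystander: steel tweezers lying flat, 125 mm long, 6 mm high. Origin: middle of the underside.
- mouse: Bystander: black computer mouse 105 x 60 x 35 mm on a mouse pad. Origin: centre of the underside.
- pen_cup: Bystander: dark pen cup 80 mm in diameter, 95 mm high, its pens up to 150 mm. Origin: centre of the underside.
- stapler: Bystander: red and black stapler 140 x 34 x 52 mm. Origin: centre of the underside.
There are look-alikes about, which are no part of the job. Leave any purple or red look-alike of the hub_sample alone.

How it is judged:
By the outcome, as a careful person would: the job done as asked, in the order asked, and still so for the second after the job is handed in, with the robot touching nothing.
It also fails if it takes over 72 s, if anything falls off the work surface, if the arm or the gripper's body presses on something with over 40 N, if the wrist force passes 120 N, or if a joint passes its speed limit or range.

ROBOT

A 7-joint arm with a two-finger parallel gripper is mounted at the origin on the work surface. World frame = base frame: x ahead of the robot, y to its left, z up, the work surface at z = 0. Lengths are in m, angles in rad, forces in N, time in s.
With the tool pointing down it reaches from about 0.425 to 0.925 m from the base axis. Payload 6.8 kg.
Tool frame: the origin (TCP) lies midway between the tips of the shut fingers; the grasp point (between the pads) lies 19 mm behind it; z points along the fingers, x is the direction in which the jaws open and shut, and the axes are right-handed (so a half turn about z gives the same grasp; the last joint's range is limited). The gripper opens to 85 mm and grips with 20 to 120 N. Pads are 22 mm wide; open, the fingers measure 114 mm over their backs; the gripper's body (76 mm by 85 mm) begins 54 mm behind the grasp point. The pads swing forward as they close: fully open they stand 13 mm farther back than shut.
Start: joints at [-1.337, 0.477, 0.022, 1.555, -0.011, 1.109, -0.083], TCP at [0.226, 0.636, 0.231] pointing down, gripper open.
Joint ranges: [-2.96, 2.96], [-0.34, 2.1], [-1.41, 1.46], [0.24, 2.44], [-1.37, 4.51], [0.17, 1.92], [-2.96, 2.96]. Speed limits (rad/s): [2.39, 2.39, 3.14, 3.14, 3.14, 3.14, 3.14].

INTERFACE

Orientations are given as [roll, pitch, yaw] about the fixed x, y, z axes, in that order (R = Rz(yaw) Ry(pitch) Rx(roll)).
In Python, from station import ctrl, camera, models gives the robot as it stands.
- The arm moves only by the tool jog_arm, never from a script. Its argument "plan" is a list of rows, each a list of 7 numbers: the finger opening in m, from 0 to 0.0854, then the shift along the tool's x, y, z in m, then the turn, a rotation vector about the tool's x, y, z in units of 6 degrees (1.0 is 6 degrees). A call has 1 to 12 rows; each row shifts and turns the commanded pose from where the row before left it, along the tool's axes as they then stand; what a row does not reach is not made up. A row lasts 1/10 s, in which the tool goes at most 50 mm and 8.59 degrees, less where a joint would pass 70% of its speed; a pose out of reach is approached as far as the arm can. A call is refused whole if a number of a shift passes 0.05 or a number of a turn 1, either way. A call with a gripper value outside its range is refused whole. The fingers move at their own pace and stop on an object; "grip_force" is the grip in N (left out, the last holds). Time passes only in rows, so rows that do not move let the fingers close. It gives the time, the measured TCP pose, the force and the opening at its end, in the units of the state.
- ctrl.observe(): the state, without advancing time (a new reading comes with each control period).
- camera(name): name is "scene" or "top" or "wrist"; returns a dict with "frame" (420x560x3 uint8, red, green, blue), "fov_y" (degrees; the focal length in pixels is half the picture's height over the tangent of half this angle, whatever the lens; pixels are square), "cx", "cy" (the principal point, pixels), "distortion" ([k1, k2, p1, p2, k3] as OpenCV has them; the pictures are not rectified), "view" (4x4, takes a point from world to camera coordinates); the wrist camera has in their place "hand_eye" (4x4, takes a point from camera to tool coordinates, whose origin is the TCP and whose axes are the tool frame's). Camera axes: x right, y down, z forward; pixel columns grow to the right and rows downward; lengths in m; the calibration is good to about 2 mm. A picture is of the moment at which its call begins: read the wrist's pose just before it. There is no depth.
- ctrl.close_job(): hands the job in, once; it reports no verdict.
Trained networks look in a picture, given as the dict that the camera call returned (one of the last four; its "shot" number tells which), for a name from the list of things; names that differ only in an ending like _2 or _b are one class to them, and where a whole thing is asked for, a point or a joint stands for the part that bears it (a point fixed in the world has none). Each returns a list of dicts, best first, with "confidence" (0 to 1); they miss things now and then, are a little off and sometimes report something else, mostly with a low value. They report only what shows in the picture. A call takes as long as a camera call. They do not tell look-alikes from the thing itself.
- models.search_frame(picture, name): "extent" ([left, top, right, bottom] in pixels, round what is visible of it).
- models.outline_of(picture, name): "region" (420x560 bool, what is visible of it) and "extent" ([left, top, right, bottom] in pixels, round what is visible of it).
The state is a dict: "clock": time; "joints": joint angles; "qvel": joint speeds; "effort": joint torques, N m; "tcp_pos": TCP position; "orientation": TCP orientation; "ft_force": force on the tool from outside, world axes, zero at the start; "wrist_torque": the same for the moment, N m; "opening": opening from 0.0 (shut) to 1.0 (fully open).
Only numpy, scipy, OpenCV 4.12 (cv2) and the standard library are available. Lean on these libraries where they do the work, as an engineer would, in place of code of your own. Each camera call takes 0.05 s, during which the arm holds its last target.

## Working session

There is one attempt and no reset: what is moved stays moved. The work goes in short steps, Python scripts to look and compute and a tool call to move; the robot and the scene stay as the last step left them, time stands still between calls to the robot, and variables do not carry over. Pictures are saved under pics/ and viewed, and the job is handed in when it is done.

Besides the shell and the picture viewer there is one more tool, called after "Request:" as name([rows], argument=value, ...), one row to a line, values as JSON. jog_arm: Moves the arm, as the interface text tells. Its arguments: {"type":"object","properties":{"plan":{"type":"array"},"grip_force":{"type":"number"}},"required":["plan"]}

```bash
ls; mkdir -p pics
cat > h.py <<'E'
import numpy as np, cv2
from station import ctrl, camera, models
def save(p,n): cv2.imwrite('pics/'+n+'.png', cv2.cvtColor(p['frame'],cv2.COLOR_RGB2BGR))
E
python3 - <<'E'
from h import *
import pickle
s=ctrl.observe(); print(s)
d={}
for n in ['scene','top','wrist']:
    p=camera(n); d[n]=p; save(p,n+'0'); print(n,{k:v for k,v in p.items() if k!='frame'})
    for o in ['t_sample','hub_sample','carriage','station','cap']:
        try: print(o,[(np.round(r['extent'],1).tolist(),round(r['confidence'],2)) for r in models.search_frame(p,o)])
        except Exception as e: print(o,e)
pickle.dump(d,open('d0.pkl','wb'))
E
```

```text
pics
{'clock': 0.0, 'joints': array([-1.33711303,  0.47782569,  0.02234615,  1.55643792, -0.01152764,
        1.10931618, -0.08309623]), 'qvel': array([-0.0006076 , -0.00154229, -0.00043882,  0.00122872, -0.00047182,
       -0.00129471,  0.00102116]), 'effort': array([-6.31594794e-04, -5.96453619e+01,  1.60765328e+00, -2.81199324e+01,
        1.24118550e-02,  9.16584424e-03,  7.85843241e-06]), 'tcp_pos': array([0.22604974, 0.63539472, 0.2303144 ]), 'orientation': array([3.14147523e+00, 1.85546431e-03, 1.22902040e+00]), 'ft_force': array([-0.1613653 , -0.74101717, -1.2739202 ]), 'wrist_torque': array([-0.01340441,  0.00970765,  0.02849245]), 'opening': 1.0026830332053243}
scene {'fov_y': 50.050408428041806, 'cx': 279.26702609523164, 'cy': 214.1215684896549, 'distortion': array([0.04907482, 0.        , 0.        , 0.        , 0.        ]), 'view': array([[-0.58888968,  0.8082049 , -0.00371219,  0.31581691],
       [ 0.53785415,  0.38846496, -0.74820311, -0.14493402],
       [-0.60325936, -0.44260571, -0.66345937,  1.78819685],
       [ 0.        ,  0.        ,  0.        ,  1.        ]
[... 1260 characters left out ...]
), ([332.9, 287.0, 381.3, 305.4], 0.64)]
wrist {'fov_y': 71.04217353471333, 'cx': 282.9146482511006, 'cy': 209.98758631339538, 'distortion': array([0.01220737, 0.        , 0.        , 0.        , 0.        ]), 'hand_eye': array([[ 9.99999730e-01, -7.31557669e-04, -7.62414990e-05,
        -1.01033753e-03],
       [ 7.18282398e-04,  9.48993860e-01,  3.15293732e-01,
        -8.03009709e-02],
       [-1.58302833e-04, -3.15293701e-01,  9.48994129e-01,
        -1.43003006e-01],
       [ 0.00000000e+00,  0.00000000e+00,  0.00000000e+00,
         1.00000000e+00]]), 'shot': 3}
t_sample [([114.3, 386.5, 138.0, 416.9], 0.57)]
hub_sample []
carriage []
station []
cap [([52.4, 292.1, 75.0, 337.9], 0.75)]
```

Run:
```python
import pickle,cv2
d=pickle.load(open('d0.pkl','rb'))
f=cv2.cvtColor(d['top']['frame'],cv2.COLOR_RGB2BGR)
cv2.imwrite('pics/top_c.png',cv2.resize(f[110:330,130:397],None,fx=3,fy=3,interpolation=cv2.INTER_CUBIC)[:600,:800])
f=cv2.cvtColor(d['scene']['frame'],cv2.COLOR_RGB2BGR)
cv2.imwrite('pics/scene_c.png',cv2.resize(f[160:350,150:410],None,fx=3,fy=3,interpolation=cv2.INTER_CUBIC)[:600,:800])
```

```text
(no output)
```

View pics/top_c.png

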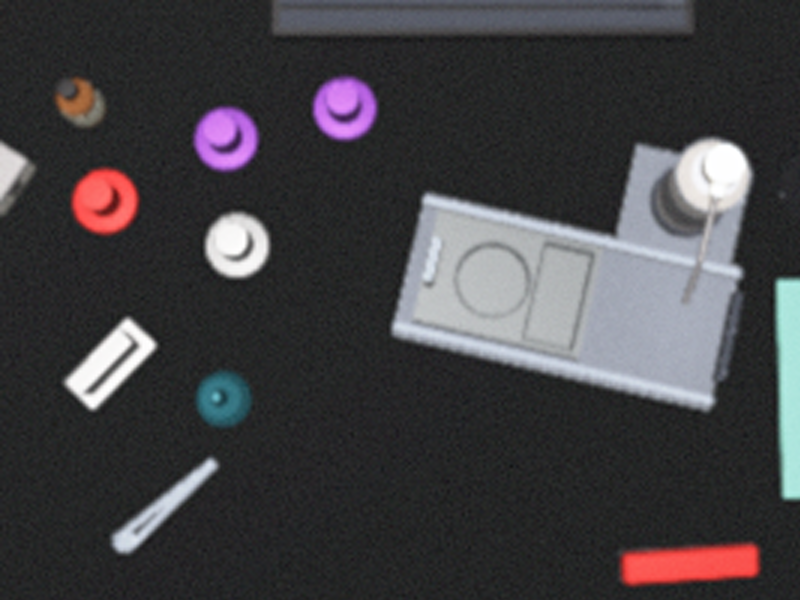

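View pics/scene_c.png

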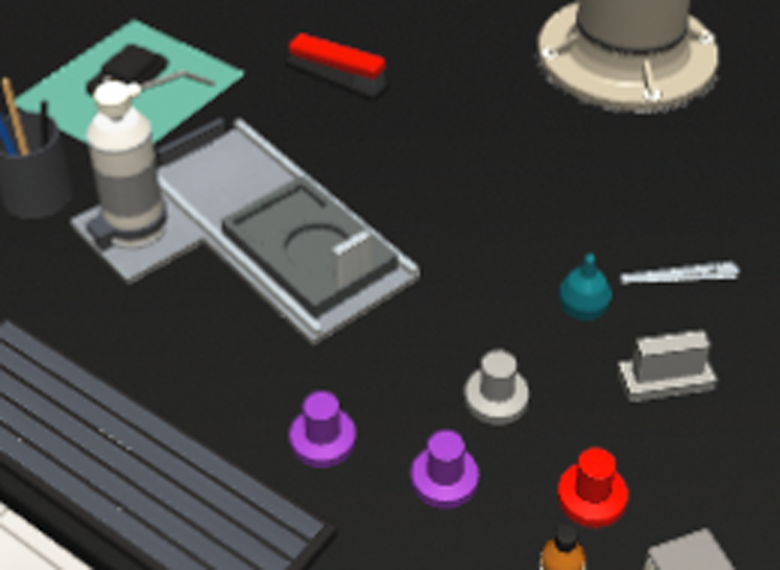

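View pics/top0.png

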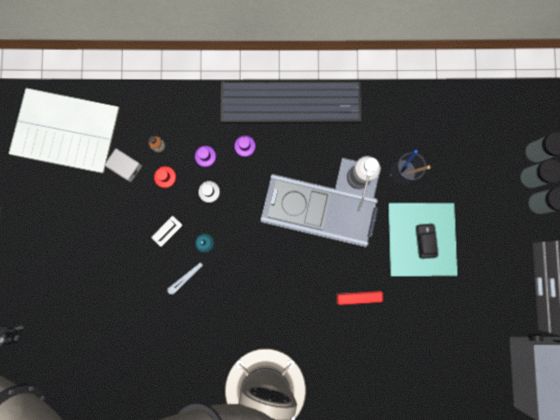

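View pics/scene0.png

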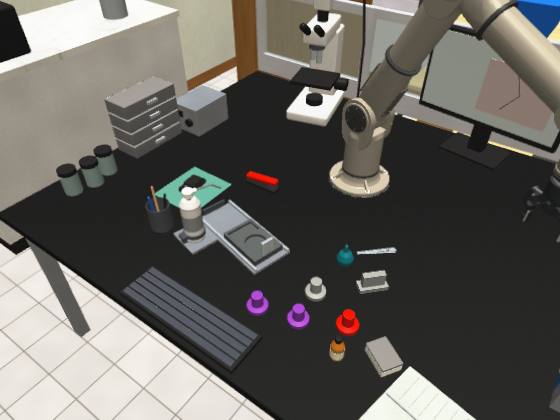

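```bash
cat >> h.py <<'E'
def K(p):
    f=p['frame'].shape[0]/2/np.tan(np.radians(p['fov_y'])/2)
    return np.array([[f,0,p['cx']],[0,f,p['cy']],[0,0,1]])
from scipy.spatial.transform import Rotation as Ro
def Tcw(p,s=None):
    if 'view' in p: return np.linalg.inv(p['view'])
    T=np.eye(4); T[:3,:3]=Ro.from_euler('xyz',s['orientation']).as_matrix(); T[:3,3]=s['tcp_pos']
    return T@p['hand_eye']
def p2w(p,uv,z,s=None):
    T=Tcw(p,s); uv=np.atleast_2d(np.array(uv,float))
    n=cv2.undistortPoints(uv[:,None],K(p),p['distortion'])[:,0]
    d=np.c_[n,np.ones(len(n))]@T[:3,:3].T; o=T[:3,3]
    z=np.broadcast_to(z,len(n))
    return o+d*((z-o[2])/d[:,2])[:,None]
def w2p(p,X,s=None):
    V=np.linalg.inv(Tcw(p,s)); 
    return cv2.projectPoints(np.atleast_2d(np.array(X,float)),cv2.Rodrigues(V[:3,:3])[0],V[:3,3],K(p),p['distortion'])[0][:,0]
E
python3 - <<'E'
from h import *
import pickle
d=pickle.load(open('d0.pkl','rb')); p=d['top']
c=lambda l:[(130+u/3,110+v/3) for u,v in l]
print('slot',p2w(p,c([(543,243),(594,252),(577,352),(525,342)]),.036))
print('round',p2w(p,c([(492,280)]),.036))
print('tab',p2w(p,c([(437,237),(428,282)]),.088))
print('cap',p2w(p,c([(726,167)]),.209))
print('hubtop',p2w(p,c([(234,239)]),.056),'flange',p2w(p,c([(237,245)]),.014))
print('T foot',p2w(p,c([(128,318),(157,346),(94,409),(65,380)]),.016))
print('T web',p2w(p,c([(133,332),(90,393)]),.06))
print('base',p2w(p,c([(427,195),(742,270),(713,407),(393,333)]),.03))
print('pencup etc blower',p2w(p,c([(219,397)]),.08))
E
```

```text
slot [[ 0.58316923 -0.13997428  0.036     ]
 [ 0.5739267  -0.19111793  0.036     ]
 [ 0.47328874 -0.17273829  0.036     ]
 [ 0.483401   -0.12096875  0.036     ]]
round [[ 0.54580577 -0.08844981  0.036     ]]
tab [[ 0.58132545 -0.03312097  0.088     ]
 [ 0.53752114 -0.02433044  0.088     ]]
cap [[ 0.62412895 -0.28721494  0.209     ]]
hubtop [[0.58466424 0.16748412 0.056     ]] flange [[0.58500576 0.17044274 0.014     ]]
T foot [[0.51025944 0.27930017 0.016     ]
 [0.48178413 0.24955272 0.016     ]
 [0.41851217 0.31143058 0.016     ]
 [0.4477277  0.341143   0.016     ]]
T web [[0.49223504 0.26437704 0.06      ]
 [0.43275175 0.30486226 0.06      ]]
base [[ 0.6334201  -0.02344729  0.03      ]
 [ 0.55614893 -0.34061263  0.03      ]
 [ 0.41847839 -0.30824621  0.03      ]
 [ 0.49321551  0.01091877  0.03      ]]
pencup etc blower [[0.42770015 0.17649906 0.08      ]]
```

```bash
cat >> h.py <<'E'
def rows(start,target,open_m,n=None,step=0.045):
    """start/target=(x,y,z,yaw deg), tool down; print rows in tool axes"""
    a=np.array(start,float); b=np.array(target,float)
    d=b-a; d[3]=(d[3]+180)%360-180
    if n is None: n=int(np.ceil(max(np.linalg.norm(d[:3])/step,abs(d[3])/5.9,1)))
    out=[];yaw=a[3];pos=a[:3].copy()
    for i in range(1,n+1):
        y=np.radians(yaw); g=a[:3]+d[:3]*i/n-pos
        # shift along axes as they stand before the turn of the row
        t=np.round([np.cos(y)*g[0]+np.sin(y)*g[1], np.sin(y)*g[0]-np.cos(y)*g[1], -g[2]],4)
        r=round(-d[3]/n/6,3)
        out.append([open_m,*t.tolist(),0,0,r])
        pos+= [np.cos(y)*t[0]+np.sin(y)*t[1], np.sin(y)*t[0]-np.cos(y)*t[1], -t[2]]
        yaw-=r*6
    print(n,'rows ->',np.round(pos,4),round(yaw,2))
    print(str(out).replace(' ',''))
    return [*pos,yaw]
def cur():
    s=ctrl.observe(); return [*s['tcp_pos'],np.degrees(s['orientation'][2])]
def st():
    s=ctrl.observe(); print('t',round(s['clock'],2),'pos',np.round(s['tcp_pos'],4),'rpy',np.round(np.degrees(s['orientation']),2),'F',np.round(s['ft_force'],1),'op',round(float(s['opening']),3),'q',np.round(s['joints'],2)); return s
E
python3 - <<'E'
from h import *
rows(cur(),(0.465,0.295,0.18,45),0.085)
E
```

```text
10 rows -> [0.465 0.295 0.18 ] 45.03
[[0.085,-0.0241,0.0339,0.0051,0,0,np.float64(0.423)],[0.085,-0.0226,0.035,0.0052,0,0,np.float64(0.423)],[0.085,-0.021,0.0359,0.0051,0,0,np.float64(0.423)],[0.085,-0.0195,0.0368,0.0051,0,0,np.float64(0.423)],[0.085,-0.0177,0.0377,0.0052,0,0,np.float64(0.423)],[0.085,-0.0161,0.0384,0.0051,0,0,np.float64(0.423)],[0.085,-0.0144,0.039,0.0052,0,0,np.float64(0.423)],[0.085,-0.0126,0.0397,0.0051,0,0,np.float64(0.423)],[0.085,-0.0108,0.0402,0.0051,0,0,np.float64(0.423)],[0.085,-0.0091,0.0406,0.0052,0,0,np.float64(0.423)]]
```

Request:
jog_arm([
  [0.085,-0.024,0.034,0.005,0,0,0.42],
  [0.085,-0.0226,0.035,0.005,0,0,0.42],
  [0.085,-0.021,0.036,0.005,0,0,0.42],
  [0.085,-0.0195,0.037,0.005,0,0,0.42],
  [0.085,-0.0177,0.0377,0.005,0,0,0.42],
  [0.085,-0.016,0.0384,0.005,0,0,0.42],
  [0.085,-0.0144,0.039,0.005,0,0,0.42],
  [0.085,-0.0126,0.0397,0.005,0,0,0.42],
  [0.085,-0.0108,0.04,0.005,0,0,0.42],
  [0.085,-0.009,0.0406,0.005,0,0,0.42],
  [0.085,0,0,0,0,0,0],
  [0.085,0,0,0,0,0,0],
], grip_force=40)

```text
clock: 2.1
tcp_pos: [0.4664, 0.2946, 0.1814]
orientation: [-3.142, -0.0, 0.787]
ft_force: [-0.4, 0.7, 0.2]
opening: 0.995
```

Run:
```python
from h import *
import pickle
s=st(); p=camera('wrist'); save(p,'w1'); pickle.dump((p,s),open('w1.pkl','wb'))
for o in ['t_sample','hub_sample']:
    print(o,[(np.round(r['extent'],1).tolist(),round(r['confidence'],2)) for r in models.search_frame(p,o)])
```

```text
t 2.1 pos [0.4664 0.2946 0.1814] rpy [-180.     -0.     45.08] F [-0.4  0.7  0.2] op 0.995 q [-0.86  0.33  0.22  1.92 -0.09  0.9   0.2 ]
t_sample [([265.2, 146.4, 301.5, 237.5], 0.56)]
hub_sample [([255.6, 297.1, 304.2, 360.2], 0.98), ([360.7, 253.1, 415.1, 293.1], 0.74), ([162.1, 213.5, 212.7, 272.0], 0.16)]
```

View pics/w1.png

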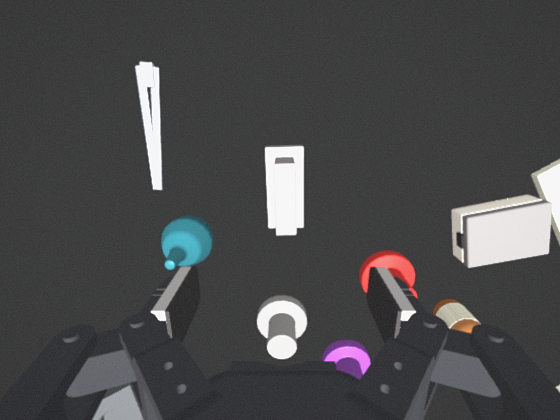

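Run:
```python
import pickle
from h import *
p,s=pickle.load(open('w1.pkl','rb'))
f=cv2.cvtColor(p['frame'],cv2.COLOR_RGB2BGR)
a=cv2.resize(f[130:250,245:325],None,fx=5,fy=5,interpolation=cv2.INTER_CUBIC)
b=cv2.resize(f[280:370,242:322],None,fx=5,fy=5,interpolation=cv2.INTER_CUBIC); b=np.vstack([b,np.zeros((150,400,3),np.uint8)])
cv2.imwrite('pics/w1c.png',np.hstack([a,b]))
```

```text
(no output)
```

View pics/w1c.png

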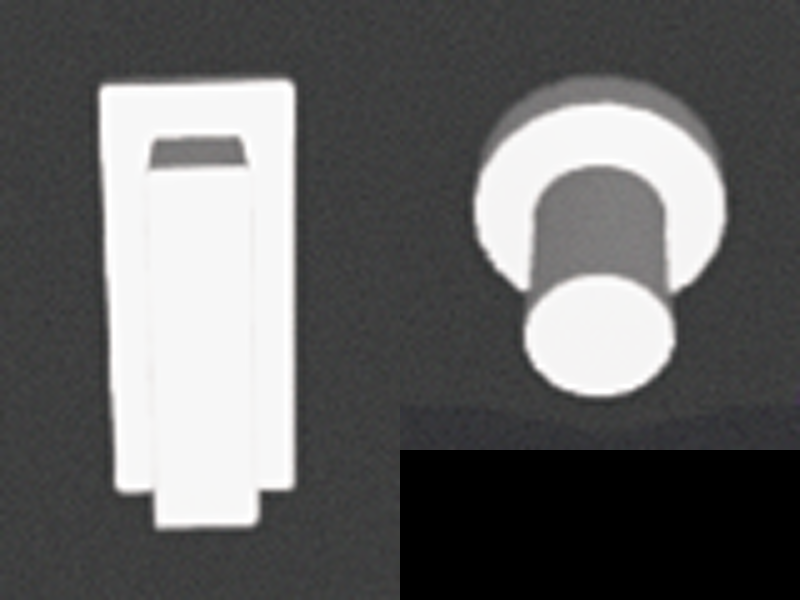

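Run:
```python
import pickle
from h import *
p,s=pickle.load(open('w1.pkl','rb'))
c=lambda l:[(245+u/5,130+v/5) for u,v in l]
def rep(n,pts):
    print(n,np.round(pts,4).tolist(),'c',pts.mean(0).round(4),'len',np.linalg.norm((pts[0]+pts[1]-pts[2]-pts[3])/2).round(4),'wid',np.linalg.norm((pts[0]+pts[3]-pts[1]-pts[2])/2).round(4),
     'ang',np.degrees(np.arctan2(*((pts[0]+pts[1]-pts[2]-pts[3])[[1,0]]))).round(1))
rep('foot',p2w(p,c([(100,82),(294,82),(294,490),(115,492)]),.016,s))
rep('web',p2w(p,c([(148,167),(250,167),(258,525),(155,527)]),.060,s))
print('hub',p2w(p,[(282,347)],.056,s))
print('flange',p2w(p,[(282,280+212/5)],.014,s))
```

```text
foot [[0.42, 0.314, 0.016], [0.4483, 0.3423, 0.016], [0.5137, 0.2799, 0.016], [0.4855, 0.251, 0.016]] c [0.4669 0.2968 0.016 ] len 0.0907 wid 0.0402 ang 136.2
web [[0.435, 0.3146, 0.06], [0.448, 0.3275, 0.06], [0.4991, 0.2799, 0.06], [0.4853, 0.2654, 0.06]] c [0.4668 0.2969 0.06  ] len 0.0701 wid 0.0192 ang 136.3
hub [[0.5875593  0.17131356 0.056     ]]
flange [[0.58804266 0.17066278 0.014     ]]
```

Run:
```python
from h import *
rows(cur(),(0.467,0.297,0.028,46.2),0.06,n=5)
```

```text
5 rows -> [0.467 0.297 0.028] 46.2
[[0.06,0.0003,0.0003,0.0307,0,0,np.float64(-0.028)],[0.06,0.0002,0.0003,0.0307,0,0,np.float64(-0.028)],[0.06,0.0003,0.0002,0.0307,0,0,np.float64(-0.028)],[0.06,0.0003,0.0003,0.0306,0,0,np.float64(-0.028)],[0.06,0.0002,0.0003,0.0307,0,0,np.float64(-0.028)]]
```

Request:
jog_arm([
  [0.06,0.0013,0.0014,0.03,0,0,-0.14],
  [0.06,0,0,0.04,0,0,0],
  [0.06,0,0,0.04,0,0,0],
  [0.06,0,0,0.03,0,0,0],
  [0.06,0,0,0.0135,0,0,0],
  [0.06,0,0,0,0,0,0],
  [0.06,0,0,0,0,0,0],
  [0.0,0,0,0,0,0,0],
  [0.0,0,0,0,0,0,0],
  [0.0,0,0,0,0,0,0],
  [0.0,0,0,0,0,0,0],
  [0.0,0,0,0,0,0,0],
], grip_force=40)

```text
clock: 3.45
tcp_pos: [0.4684, 0.296, 0.029]
orientation: [3.142, -0.002, 0.804]
ft_force: [-0.3, -0.4, 6.9]
opening: 0.23
```

Run:
```python
from h import *
st()
```

```text
t 3.45 pos [0.4684 0.296  0.029 ] rpy [ 1.800e+02 -1.100e-01  4.605e+01] F [-0.3 -0.4  6.9] op 0.23 q [-0.81  0.56  0.17  2.   -0.16  0.59  0.27]
```

Request:
jog_arm([
  [0.0,0,0,-0.03,0,0,0],
  [0.0,0,0,-0.045,0,0,0],
  [0.0,0,0,-0.045,0,0,0],
  [0.0,0,0,-0.045,0,0,0],
  [0.0,0,0,0,0,0,0],
])

```text
clock: 3.95
tcp_pos: [0.471, 0.2975, 0.1993]
orientation: [3.141, -0.012, 0.803]
ft_force: [0.1, 0.9, -1.7]
opening: 0.228
```

Run:
```python
from h import *
st()
rows(cur(),(0.44,-0.12,0.2,76.3),0.0,n=11)
```

```text
t 3.95 pos [0.471  0.2975 0.1993] rpy [179.94  -0.66  46.02] F [ 0.1  0.9 -1.7] op 0.228 q [-0.86  0.31  0.23  1.9  -0.09  0.93  0.21]
11 rows -> [ 0.44 -0.12  0.2 ] 76.31
[[0.0,-0.0293,0.0243,-0.0001,0,0,np.float64(-0.459)],[0.0,-0.0304,0.0229,-0.0,0,0,np.float64(-0.459)],[0.0,-0.0314,0.0214,-0.0001,0,0,np.float64(-0.459)],[0.0,-0.0325,0.0199,-0.0001,0,0,np.float64(-0.459)],[0.0,-0.0334,0.0183,-0.0,0,0,np.float64(-0.459)],[0.0,-0.0342,0.0166,-0.0001,0,0,np.float64(-0.459)],[0.0,-0.035,0.015,-0.0001,0,0,np.float64(-0.459)],[0.0,-0.0356,0.0133,-0.0,0,0,np.float64(-0.459)],[0.0,-0.0363,0.0116,-0.0001,0,0,np.float64(-0.459)],[0.0,-0.0368,0.0098,-0.0001,0,0,np.float64(-0.459)],[0.0,-0.0372,0.008,-0.0,0,0,np.float64(-0.459)]]
```

Request:
jog_arm([
  [0.0,-0.0293,0.0243,0,0,0,-0.46],
  [0.0,-0.0304,0.0229,0,0,0,-0.46],
  [0.0,-0.0314,0.0214,0,0,0,-0.46],
  [0.0,-0.0325,0.02,0,0,0,-0.46],
  [0.0,-0.0334,0.0183,0,0,0,-0.46],
  [0.0,-0.0342,0.0166,0,0,0,-0.46],
  [0.0,-0.035,0.015,0,0,0,-0.46],
  [0.0,-0.0356,0.0133,0,0,0,-0.46],
  [0.0,-0.0363,0.0116,0,0,0,-0.46],
  [0.0,-0.0368,0.01,0,0,0,-0.46],
  [0.0,-0.0372,0.008,0,0,0,-0.45],
  [0,0,0,0,0,0,0],
])

```text
clock: 5.15
tcp_pos: [0.4357, -0.1273, 0.1923]
orientation: [-3.141, 0.002, 1.326]
ft_force: [-0.2, 1.3, -2.5]
opening: 0.229
```

Run:
```python
from h import *
import pickle
camera('wrist');camera('wrist');camera('wrist')
s=st(); p=camera('wrist'); save(p,'w2'); pickle.dump((p,s),open('w2.pkl','wb'))
```

```text
t 5.3 pos [ 0.4369 -0.1216  0.1922] rpy [-1.7993e+02 -1.0000e-02  7.6320e+01] F [ 0.1 -0.7 -2.9] op 0.226 q [-0.24  0.16  0.42  2.13 -0.08  0.87  1.56]
```

View pics/w2.png

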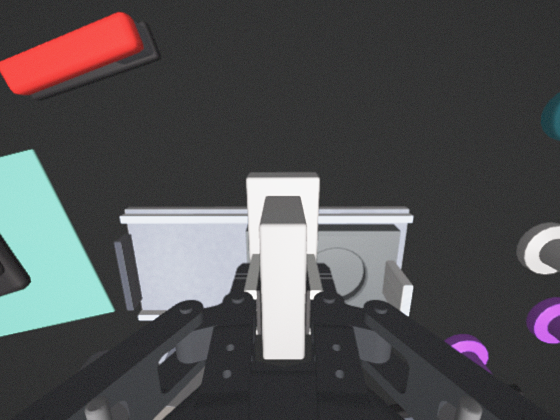

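Run:
```python
from h import *
rows(cur(),(0.56,-0.045,0.21,76.3),0.0,n=4)
```

```text
4 rows -> [ 0.56  -0.045  0.21 ] 76.29
[[0.0,0.0257,0.0254,-0.0044,0,0,np.float64(0.005)],[0.0,0.0257,0.0254,-0.0045,0,0,np.float64(0.005)],[0.0,0.0257,0.0253,-0.0044,0,0,np.float64(0.005)],[0.0,0.0258,0.0254,-0.0044,0,0,np.float64(0.005)]]
```

Request:
jog_arm([
  [0.0,0.0257,0.0254,-0.0045,0,0,0],
  [0.0,0.0257,0.0254,-0.0045,0,0,0],
  [0.0,0.0257,0.0254,-0.0045,0,0,0],
  [0.0,0.0257,0.0254,-0.0045,0,0,0],
  [0.0,0,0,0,0,0,0],
  [0.0,0,0,0,0,0,0],
])

```text
clock: 5.95
tcp_pos: [0.5605, -0.044, 0.2101]
orientation: [-3.14, 0.0, 1.336]
ft_force: [-0.9, 0.5, -2.1]
opening: 0.233
```

Run:
```python
from h import *
import pickle
s=st(); p=camera('wrist'); save(p,'w3'); pickle.dump((p,s),open('w3.pkl','wb'))
```

```text
t 5.95 pos [ 0.5605 -0.044   0.2101] rpy [-1.7993e+02  1.0000e-02  7.6570e+01] F [-0.9  0.5 -2.1] op 0.233 q [-0.33  0.33  0.37  1.87 -0.14  0.97  1.44]
```

View pics/w3.png

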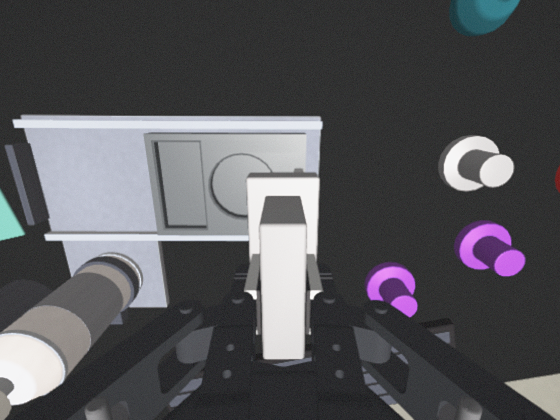

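Slot pocket visible at about (158–207, 140–228), round pocket centre near (242,184). Zoom for corners.

Run:
```python
import pickle
from h import *
p,s=pickle.load(open('w3.pkl','rb'))
f=cv2.cvtColor(p['frame'],cv2.COLOR_RGB2BGR)
cv2.imwrite('pics/w3c.png',cv2.resize(f[125:245,140:280],None,fx=5,fy=5,interpolation=cv2.INTER_CUBIC))
```

```text
(no output)
```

View pics/w3c.png

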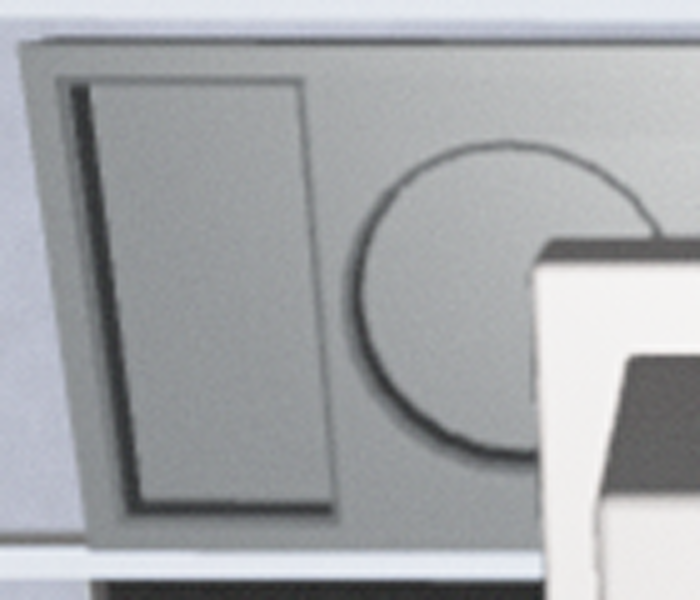

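Run:
```python
import pickle
from h import *
p,s=pickle.load(open('w3.pkl','rb'))
c=lambda l:[(140+u/5,125+v/5) for u,v in l]
def rep(n,pts):
    print(n,np.round(pts,4).tolist(),'c',pts.mean(0).round(4),'len',np.linalg.norm((pts[0]+pts[1]-pts[2]-pts[3])/2).round(4),'wid',np.linalg.norm((pts[0]+pts[3]-pts[1]-pts[2])/2).round(4))
    for i in range(4):
        e=pts[(i+1)%4]-pts[i]; print('  edge',i,np.degrees(np.arctan2(e[1],e[0])).round(1),np.linalg.norm(e).round(4))
rep('rim',p2w(p,c([(70,82),(300,82),(333,515),(127,517)]),.036,s))
rep('chamf',p2w(p,c([(60,77),(303,77),(338,519),(122,519)]),.036,s))
# carriage left edge, rails
print(p2w(p,c([(22,43),(88,548)]),.036,s))
r=p2w(p,[(15,125),(320,127),(46,239),(249,240)],.03,s); 
for a,b in ((0,1),(2,3)): e=r[b]-r[a]; print(np.degrees(np.arctan2(e[1],e[0])), np.linalg.norm(e))
print(p2w(p,c([(507,142),(352,300),(505,462)]),.036,s))
d=pickle.load(open('d0.pkl','rb'))['top']
```

```text
rim [[0.4788, -0.165, 0.036], [0.49, -0.118, 0.036], [0.5851, -0.1419, 0.036], [0.5744, -0.1883, 0.036]] c [ 0.5321 -0.1533  0.036 ] len 0.0982 wid 0.0479
  edge 0 76.6 0.0483
  edge 1 -14.1 0.098
  edge 2 -102.9 0.0476
  edge 3 166.3 0.0984
chamf [[0.4774, -0.1666, 0.036], [0.4891, -0.1171, 0.036], [0.5863, -0.1411, 0.036], [0.5746, -0.1896, 0.036]] c [ 0.5319 -0.1536  0.036 ] len 0.1 wid 0.0504
  edge 0 76.6 0.0509
  edge 1 -13.9 0.1001
  edge 2 -103.5 0.0499
  edge 3 166.7 0.0999
[[ 0.46906595 -0.17173831  0.036     ]
 [ 0.57964169 -0.19990057  0.036     ]]
76.31474102958407 0.31941667818980274
76.15302383403353 0.2405229296201213
[[ 0.51210358 -0.07911     0.036     ]
 [ 0.53737902 -0.12191766  0.036     ]
 [ 0.58179075 -0.0995988   0.036     ]]
```

Run:
```python
import pickle
from h import *
p,s=pickle.load(open('w3.pkl','rb'))
X=p2w(p,[(248,177.5),(283,177.5),(318,177.5)],s['tcp_pos'][2]-.013,s)
y=np.radians(76.57)
for x in X:
    g=x-s['tcp_pos']; print(np.round([np.cos(y)*g[0]+np.sin(y)*g[1], np.sin(y)*g[0]-np.cos(y)*g[1]],4))
rows(cur(),(0.533,-0.1538,0.15,76.4),0.0)
```

```text
[-0.0199 -0.047 ]
[-0.001 -0.047]
[ 0.0178 -0.047 ]
3 rows -> [ 0.533  -0.1538  0.15  ] 76.39
[[0.0,-0.0373,-0.0002,0.02,0,0,np.float64(0.004)],[0.0,-0.0373,-0.0001,0.02,0,0,np.float64(0.004)],[0.0,-0.0372,-0.0001,0.0201,0,0,np.float64(0.004)]]
```

Request:
jog_arm([
  [0.0,-0.0373,0.0,0.01,0,0,0],
  [0.0,-0.0373,0.0002,0.02,0,0,0.0],
  [0.0,-0.0367,0.0002,0.03,0,0,0.03],
  [0,0,0,0.02,0,0,0],
  [0,0,0,0,0,0,0],
  [0,0,0,0,0,0,0],
  [0,0,0,0,0,0,0],
])

```text
clock: 6.7
tcp_pos: [0.5355, -0.1536, 0.132]
orientation: [3.14, -0.001, 1.331]
ft_force: [-0.0, 0.1, -2.8]
opening: 0.229
```

Run:
```python
from h import *
import pickle
s=st(); rows(cur(),(0.5337,-0.1534,0.054,76.4),0.0,n=6)
p=camera('scene'); f=cv2.cvtColor(p['frame'],cv2.COLOR_RGB2BGR)
cv2.imwrite('pics/s1.png',cv2.resize(f[150:290,160:320],None,fx=4,fy=4,interpolation=cv2.INTER_CUBIC))
```

```text
t 6.7 pos [ 0.5355 -0.1536  0.132 ] rpy [ 1.7989e+02 -4.0000e-02  7.6270e+01] F [-0.   0.1 -2.8] op 0.229 q [-0.13  0.42  0.37  1.95 -0.21  0.8   1.69]
6 rows -> [ 0.5337 -0.1534  0.054 ] 76.42
[[0.0,-0.0,-0.0003,0.013,0,0,np.float64(-0.004)],[0.0,-0.0001,-0.0003,0.013,0,0,np.float64(-0.004)],[0.0,-0.0,-0.0003,0.013,0,0,np.float64(-0.004)],[0.0,-0.0001,-0.0003,0.013,0,0,np.float64(-0.004)],[0.0,-0.0,-0.0003,0.013,0,0,np.float64(-0.004)],[0.0,-0.0001,-0.0003,0.013,0,0,np.float64(-0.004)]]
```

View pics/s1.png

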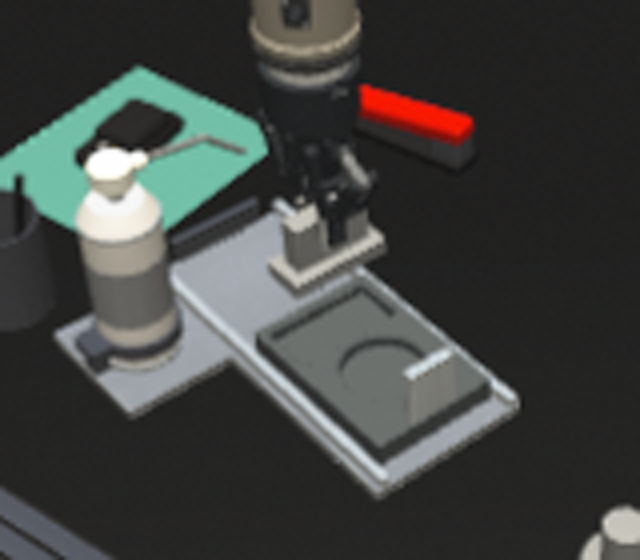

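Request:
jog_arm([
  [0.0,0.0,-0.0015,0.02,0,0,0],
  [0.0,0,0,0.02,0,0,0.0],
  [0.0,0,0,0.015,0,0,0],
  [0,0,0,0.01,0,0,0],
  [0,0,0,0.006,0,0,0],
  [0,0,0,0.006,0,0,0],
  [0,0,0,0,0,0,0],
  [0,0,0,0,0,0,0],
])

```text
clock: 7.55
tcp_pos: [0.5333, -0.1543, 0.0541]
orientation: [3.141, -0.0, 1.329]
ft_force: [-0.0, 0.1, -1.7]
opening: 0.229
```

Run:
```python
from h import *
s=st()
```

```text
t 7.55 pos [ 0.5333 -0.1543  0.0541] rpy [179.97  -0.    76.17] F [-0.   0.1 -1.7] op 0.229 q [-0.08  0.54  0.32  2.   -0.27  0.65  1.75]
```

Request:
jog_arm([
  [0.0,0,0,0.0015,0,0,0],
  [0.0,0,0,0,0,0,0],
  [0.045,0,0,0,0,0,0],
  [0.045,0,0,0,0,0,0],
  [0.045,0,0,0,0,0,0],
  [0.045,0,0,-0.03,0,0,0],
  [0.045,0,0,-0.04,0,0,0],
  [0.045,0,0,-0.04,0,0,0],
  [0.045,0,0,-0.04,0,0,0],
  [0.06,0,0,0,0,0,0],
])

```text
clock: 8.55
tcp_pos: [0.5364, -0.1553, 0.2078]
orientation: [3.132, -0.001, 1.329]
ft_force: [0.5, -0.4, 0.4]
opening: 0.678
```

Run:
```python
from h import *
import pickle
s=st(); p=camera('wrist'); save(p,'w4'); pickle.dump((p,s),open('w4.pkl','wb'))
rows(cur(),(0.588,0.1711,0.18,76.4),0.06)
```

```text
t 8.55 pos [ 0.5364 -0.1553  0.2078] rpy [ 1.7943e+02 -8.0000e-02  7.6150e+01] F [ 0.5 -0.4  0.4] op 0.678 q [-0.17  0.32  0.42  1.89 -0.16  0.95  1.65]
8 rows -> [0.588  0.1711 0.18  ] 76.41
[[0.06,0.0411,-0.0033,0.0031,0,0,np.float64(-0.005)],[0.06,0.0411,-0.0033,0.0032,0,0,np.float64(-0.005)],[0.06,0.0412,-0.0032,0.0031,0,0,np.float64(-0.005)],[0.06,0.0411,-0.0032,0.0032,0,0,np.float64(-0.005)],[0.06,0.0411,-0.0032,0.0031,0,0,np.float64(-0.005)],[0.06,0.0411,-0.0032,0.0031,0,0,np.float64(-0.005)],[0.06,0.0412,-0.0032,0.0032,0,0,np.float64(-0.005)],[0.06,0.0411,-0.0031,0.0031,0,0,np.float64(-0.005)]]
```

View pics/w4.png

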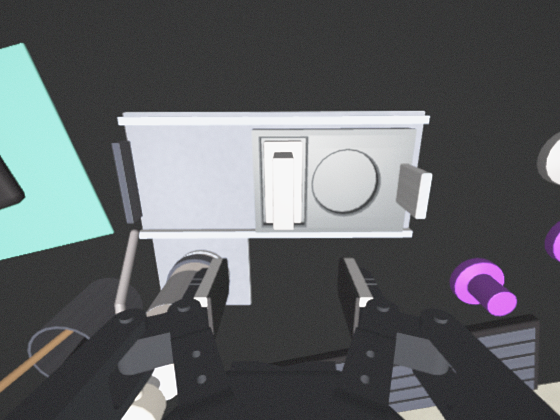

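Request:
jog_arm([
  [0.06,0.041,-0.003,0.003,0,0,0],
  [0.06,0.041,-0.003,0.003,0,0,0],
  [0.06,0.041,-0.003,0.003,0,0,0],
  [0.06,0.041,-0.003,0.003,0,0,0],
  [0.06,0.041,-0.003,0.003,0,0,0],
  [0.06,0.041,-0.003,0.003,0,0,0],
  [0.06,0.041,-0.003,0.003,0,0,0],
  [0.06,0.042,-0.004,0.003,0,0,0],
  [0.06,0,0,0.04,0,0,0],
  [0.06,0,0,0,0,0,0],
  [0.06,0,0,0,0,0,0],
])

```text
clock: 9.7
tcp_pos: [0.5863, 0.1699, 0.137]
orientation: [-3.139, 0.003, 1.328]
ft_force: [1.0, -0.9, 0.3]
opening: 0.701
```

Run:
```python
from h import *
import pickle
s=st(); p=camera('wrist'); save(p,'w5'); pickle.dump((p,s),open('w5.pkl','wb'))
rows(cur(),(0.588,0.1711,0.028,76.4),0.06,n=4)
print(w2p(p,[(0.588,0.1711,.056),(0.588,0.1711,.014)],s))
```

```text
t 9.7 pos [0.5863 0.1699 0.137 ] rpy [-1.7984e+02  1.7000e-01  7.6110e+01] F [ 1.  -0.9  0.3] op 0.701 q [-0.6   0.49  0.29  1.81 -0.17  0.87  1.1 ]
4 rows -> [0.588  0.1711 0.028 ] 76.39
[[0.06,0.0004,0.0001,0.0276,0,0,np.float64(-0.014)],[0.06,0.0003,0.0,0.0276,0,0,np.float64(-0.014)],[0.06,0.0004,0.0001,0.0276,0,0,np.float64(-0.014)],[0.06,0.0004,0.0,0.0276,0,0,np.float64(-0.014)]]
[[286.56481712 218.87485512]
 [286.16782785 203.72251941]]
```

View pics/w5.png

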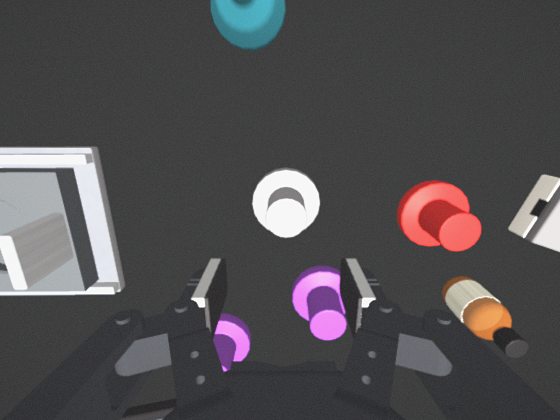

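The hub between the fingers, with its top at (287,218), is the bare grey one. The look-alikes are red at (437,213) and purple at (325,300) and (225,340). I'm descending on the grey hub.

Request:
jog_arm([
  [0.06,0.0015,0,0.03,0,0,0],
  [0.06,0,0,0.035,0,0,0],
  [0.06,0,0,0.03,0,0,0],
  [0.06,0,0,0.014,0,0,0],
  [0.06,0,0,0,0,0,0],
  [0.06,0,0,0,0,0,0],
  [0.0,0,0,0,0,0,0],
  [0.0,0,0,0,0,0,0],
  [0.0,0,0,0,0,0,0],
  [0.0,0,0,0,0,0,0],
  [0.0,0,0,0,0,0,0],
], grip_force=40)

```text
clock: 10.85
tcp_pos: [0.589, 0.173, 0.0312]
orientation: [3.139, -0.002, 1.329]
ft_force: [-1.0, -0.4, 5.9]
opening: 0.383
```

Request:
jog_arm([
  [0.0,0,0,-0.03,0,0,0],
  [0.0,0,0,-0.045,0,0,0],
  [0.0,0,0,-0.045,0,0,0],
  [0.0,0,0,-0.035,0,0,0],
  [0.0,0,0,0,0,0,0],
  [0.0,0,0,0,0,0,0],
])

```text
clock: 11.45
tcp_pos: [0.5878, 0.173, 0.1852]
orientation: [3.14, -0.001, 1.33]
ft_force: [-1.3, -1.0, -3.0]
opening: 0.385
```

Run:
```python
from h import *
import pickle
s=st(); p=camera('wrist'); save(p,'w6')
rows(cur(),(0.548,-0.0875,0.15,76.4),0.0)
```

```text
t 11.45 pos [0.5878 0.173  0.1852] rpy [ 1.7993e+02 -8.0000e-02  7.6190e+01] F [-1.3 -1.  -3. ] op 0.385 q [-0.62  0.43  0.31  1.77 -0.16  0.96  1.08]
6 rows -> [ 0.548  -0.0875  0.15  ] 76.4
[[0.0,-0.0437,0.0041,0.0056,0,0,np.float64(-0.006)],[0.0,-0.0437,0.004,0.0056,0,0,np.float64(-0.006)],[0.0,-0.0436,0.004,0.0057,0,0,np.float64(-0.006)],[0.0,-0.0437,0.004,0.0056,0,0,np.float64(-0.006)],[0.0,-0.0437,0.0039,0.0056,0,0,np.float64(-0.006)],[0.0,-0.0437,0.0039,0.0056,0,0,np.float64(-0.006)]]
```

View pics/w6.png

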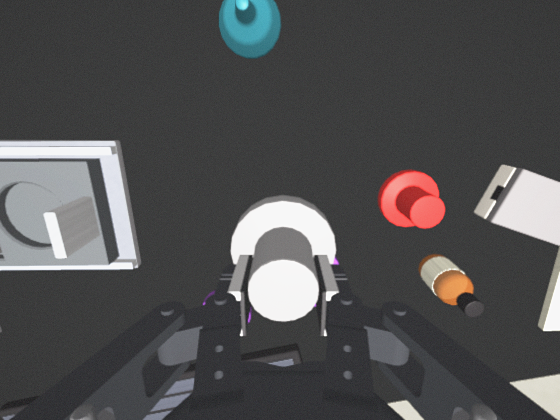

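Request:
jog_arm([
  [0.0,-0.0437,0.004,0,0,0,0],
  [0.0,-0.0437,0.004,0,0,0,0],
  [0.0,-0.0437,0.004,0,0,0,0],
  [0.0,-0.0437,0.004,0,0,0,0],
  [0.0,-0.0437,0.004,0,0,0,0],
  [0.0,-0.0437,0.004,0.02,0,0,0],
  [0.0,0,0,0.03,0,0,0],
  [0.0,0,0,0,0,0,0],
  [0.0,0,0,0,0,0,0],
  [0.0,0,0,0,0,0,0],
])

```text
clock: 12.5
tcp_pos: [0.5491, -0.0862, 0.1348]
orientation: [3.141, -0.001, 1.332]
ft_force: [0.9, 0.4, -2.4]
opening: 0.38
```

Run:
```python
from h import *
import pickle
s=st(); p=camera('wrist'); save(p,'w7'); pickle.dump((p,s),open('w7.pkl','wb'))
rows(cur(),(0.548,-0.0875,0.0562,76.4),0.0,n=5)
```

```text
t 12.5 pos [ 0.5491 -0.0862  0.1348] rpy [ 1.7998e+02 -3.0000e-02  7.6310e+01] F [ 0.9  0.4 -2.4] op 0.38 q [-0.24  0.41  0.36  1.95 -0.2   0.81  1.56]
5 rows -> [ 0.548  -0.0875  0.0562] 76.4
[[0.0,-0.0003,-0.0002,0.0158,0,0,np.float64(-0.003)],[0.0,-0.0003,-0.0002,0.0158,0,0,np.float64(-0.003)],[0.0,-0.0003,-0.0002,0.0157,0,0,np.float64(-0.003)],[0.0,-0.0003,-0.0002,0.0158,0,0,np.float64(-0.003)],[0.0,-0.0004,-0.0002,0.0158,0,0,np.float64(-0.003)]]
```

View pics/w7.png

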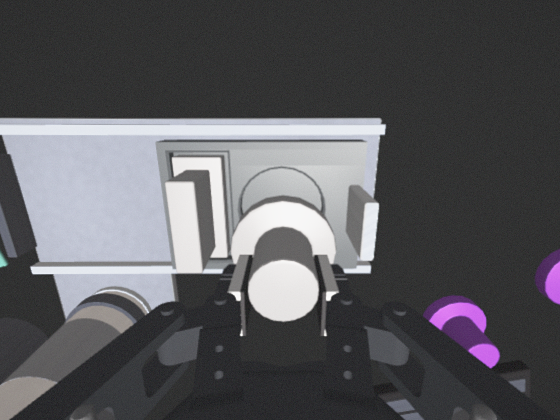

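Round pocket centred at about (282,205), in line with the hub column x≈283. Lowering.

Request:
jog_arm([
  [0.0,-0.001,-0.001,0.02,0,0,0],
  [0.0,0,0,0.02,0,0,0],
  [0.0,0,0,0.015,0,0,0],
  [0.0,0,0,0.012,0,0,0],
  [0.0,0,0,0.008,0,0,0],
  [0.0,0,0,0.004,0,0,0],
  [0.0,0,0,0,0,0,0],
  [0.0,0,0,0,0,0,0],
])

```text
clock: 13.35
tcp_pos: [0.5478, -0.0883, 0.0558]
orientation: [3.14, -0.0, 1.33]
ft_force: [-0.4, 0.0, -1.4]
opening: 0.379
```

Run:
```python
from h import *
s=st()
```

```text
t 13.35 pos [ 0.5478 -0.0883  0.0558] rpy [ 1.7993e+02 -1.0000e-02  7.6180e+01] F [-0.4  0.  -1.4] op 0.379 q [-0.19  0.53  0.31  2.   -0.26  0.65  1.61]
```

Request:
jog_arm([
  [0.0,0,0,0.001,0,0,0],
  [0.0,0,0,0,0,0,0],
  [0.05,0,0,0,0,0,0],
  [0.05,0,0,0,0,0,0],
  [0.05,0,0,0,0,0,0],
  [0.05,0,0,-0.02,0,0,0],
  [0.05,0,0,-0.04,0,0,0],
  [0.05,0,0,-0.04,0,0,0],
  [0.05,0,0,-0.04,0,0,0],
  [0.05,0,0,0,0,0,0],
])

```text
clock: 14.35
tcp_pos: [0.5507, -0.089, 0.1997]
orientation: [3.132, -0.002, 1.329]
ft_force: [1.1, -0.3, -0.6]
opening: 0.586
```

Run:
```python
from h import *
import pickle
s=st(); p=camera('wrist'); save(p,'w8'); pickle.dump((p,s),open('w8.pkl','wb'))
```

```text
t 14.35 pos [ 0.5507 -0.089   0.1997] rpy [ 1.7944e+02 -1.4000e-01  7.6150e+01] F [ 1.1 -0.3 -0.6] op 0.586 q [-0.27  0.33  0.4   1.9  -0.16  0.93  1.53]
```

View pics/w8.png

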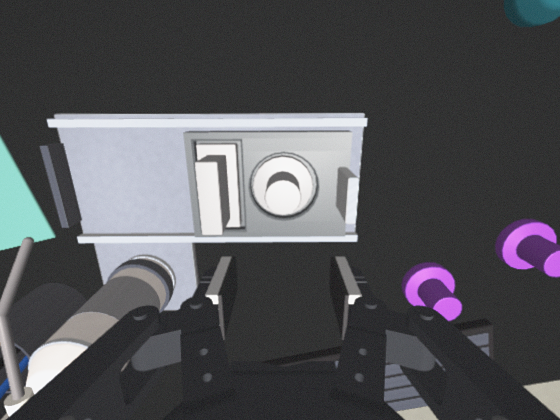

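Run:
```python
from h import *
import pickle
p,s=pickle.load(open('w8.pkl','rb'))
print('nozzle',p2w(p,[(28,240)],.158,s))
print('tab top outer', p2w(p,[(357,175),(357,222),(345,170),(345,219)],.088,s))
rows(cur(),(0.575,0.0215,0.19,76.4),0.0,n=4)
```

```text
nozzle [[ 0.51158895 -0.25814793  0.158     ]]
tab top outer [[ 0.53986917 -0.02028455  0.088     ]
 [ 0.58362927 -0.02738146  0.088     ]
 [ 0.532961   -0.02972135  0.088     ]
 [ 0.57802628 -0.03763814  0.088     ]]
4 rows -> [0.575  0.0215 0.19  ] 76.39
[[0.0,0.0283,-0.0003,0.0018,0,0,np.float64(-0.009)],[0.0,0.0282,-0.0002,0.0017,0,0,np.float64(-0.009)],[0.0,0.0283,-0.0003,0.0018,0,0,np.float64(-0.009)],[0.0,0.0282,-0.0002,0.0018,0,0,np.float64(-0.009)]]
```

Request:
jog_arm([
  [0.0,0.028,0,0,0,0,0],
  [0.0,0.028,0,0,0,0,0],
  [0.0,0.028,0,0,0,0,0],
  [0.0,0.028,-0.001,0,0,0,-0.03],
  [0.0,0,0,0.03,0,0,0],
  [0.0,0,0,0.04,0,0,0],
  [0.0,0,0,0.04,0,0,0],
  [0.0,0,0,0.03,0,0,0],
  [0.0,0,0,0.01,0,0,0],
  [0.0,0,0,0,0,0,0],
  [0.0,0,0,0,0,0,0],
])

```text
clock: 15.5
tcp_pos: [0.5736, 0.0205, 0.045]
orientation: [3.141, -0.0, 1.332]
ft_force: [0.7, -0.9, -0.4]
opening: 0.003
```

Run:
```python
from h import *
s=st(); 
y=np.radians(-13.6); ys=np.array([-np.sin(y),np.cos(y)]); xs=np.array([np.cos(y),np.sin(y)])
g=s['tcp_pos'][:2]-[0.532,-0.1534]; print('along',g@ys,'across',g@xs)
p=camera('scene'); f=cv2.cvtColor(p['frame'],cv2.COLOR_RGB2BGR)
cv2.imwrite('pics/s2.png',cv2.resize(f[150:290,160:320],None,fx=4,fy=4,interpolation=cv2.INTER_CUBIC))
```

```text
t 15.5 pos [0.5736 0.0205 0.045 ] rpy [ 1.7995e+02 -1.0000e-02  7.6340e+01] F [ 0.7 -0.9 -0.4] op 0.003 q [-0.36  0.57  0.28  1.95 -0.25  0.65  1.41]
along 0.17881426083504404 across -0.00043670362932338863
```

View pics/s2.png

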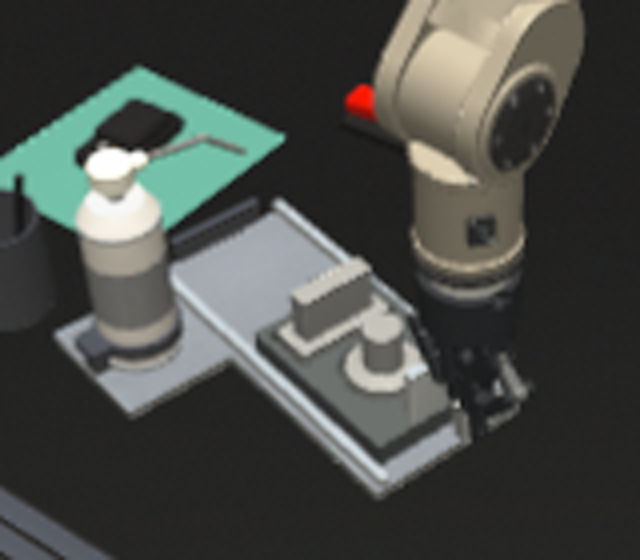

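Request:
jog_arm([
  [0.0,-0.01,0,-0.005,0,0,0],
  [0.0,-0.01,0,0,0,0,0],
  [0.0,-0.005,0,0,0,0,0],
  [0.0,-0.005,0,0,0,0,0],
  [0.0,-0.008,0,0,0,0,0],
  [0.0,-0.01,0,0,0,0,0],
  [0.0,-0.01,0,0,0,0,0],
  [0.0,-0.01,0,0,0,0,0],
  [0.0,-0.01,0,0,0,0,0],
  [0.0,-0.01,0,0,0,0,0],
  [0.0,-0.01,0,0,0,0,0],
  [0.0,-0.01,0,0,0,0,0],
])

```text
clock: 16.75
tcp_pos: [0.5479, -0.0844, 0.0498]
orientation: [3.141, -0.001, 1.333]
ft_force: [0.7, 4.3, 6.1]
opening: 0.001
```

```bash
cat >> h.py <<'E'
def al():
    s=st(); y=np.radians(-13.6); ys=np.array([-np.sin(y),np.cos(y)]); xs=np.array([np.cos(y),np.sin(y)])
    g=s['tcp_pos'][:2]-[0.532,-0.1534]; print('along',g@ys,'across',g@xs,'F along',s['ft_force'][:2]@ys)
E
python3 -c "
from h import *
al()"
```

```text
t 16.75 pos [ 0.5479 -0.0844  0.0498] rpy [ 1.7995e+02 -5.0000e-02  7.6390e+01] F [0.7 4.3 6.1] op 0.001 q [-0.18  0.54  0.28  2.   -0.24  0.64  1.6 ]
along 0.07083507930924206 across -0.0007773406740881911 F along 4.342361456756305
```

Request:
jog_arm([
  [0.0,-0.01,0,0,0,0,0],
  [0.0,-0.01,0,0,0,0,0],
  [0.0,-0.01,0,0,0,0,0],
  [0.0,-0.01,0,0,0,0,0],
  [0.0,-0.008,0,0,0,0,0],
  [0.0,-0.006,0,0,0,0,0],
  [0.0,0,0,0,0,0,0],
])

```text
clock: 17.45
tcp_pos: [0.5349, -0.1384, 0.0498]
orientation: [3.14, 0.001, 1.331]
ft_force: [0.8, -0.6, 4.8]
opening: -0.003
```

```bash
python3 -c "
from h import *
al()
p=camera('top'); f=cv2.cvtColor(p['frame'],cv2.COLOR_RGB2BGR)
cv2.imwrite('pics/t2.png',cv2.resize(f[145:265,250:400],None,fx=5,fy=5,interpolation=cv2.INTER_CUBIC))
"
```

```text
t 17.45 pos [ 0.5349 -0.1384  0.0498] rpy [1.7993e+02 3.0000e-02 7.6270e+01] F [ 0.8 -0.6  4.8] op -0.003 q [-0.08  0.54  0.28  2.   -0.24  0.63  1.69]
along 0.015239459116069245 across -0.0007307544182059314 F along -0.41231890618117334
```

View pics/t2.png

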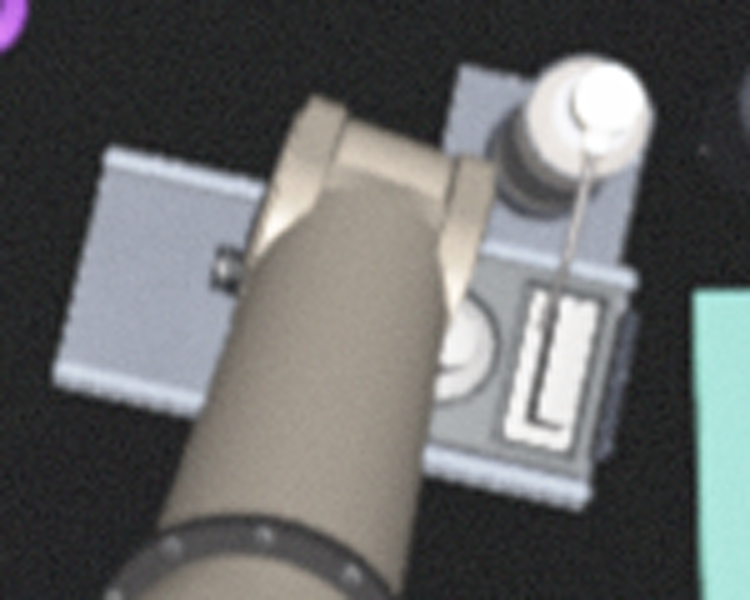

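Request:
jog_arm([
  [0.0,-0.004,0,0,0,0,0],
  [0.0,-0.004,0,0,0,0,0],
  [0.0,-0.003,0,0,0,0,0],
  [0.0,-0.002,0,0,0,0,0],
  [0.0,0,0,0,0,0,0],
])

```text
clock: 18.0
tcp_pos: [0.5339, -0.1419, 0.0497]
orientation: [-3.141, -0.008, 1.339]
ft_force: [2.5, 19.9, 9.8]
opening: -0.003
```

```bash
python3 -c "
from h import *
al()"
```

```text
t 18.0 pos [ 0.5339 -0.1419  0.0497] rpy [-179.97   -0.45   76.73] F [ 2.5 19.9  9.8] op -0.003 q [-0.06  0.54  0.27  2.   -0.25  0.64  1.71]
along 0.01158590599330355 across -0.0008990985804397265 F along 19.921166841595994
```

Request:
jog_arm([
  [0.0,-0.002,0,0,0,0,0],
  [0.0,-0.002,0,0,0,0,0],
  [0.0,0,0,0,0,0,0],
])

```text
clock: 18.3
tcp_pos: [0.5338, -0.1423, 0.0498]
orientation: [-3.141, -0.011, 1.342]
ft_force: [3.5, 28.2, 11.4]
opening: -0.002
```

```bash
python3 -c "
from h import *
al()"
```

```text
t 18.3 pos [ 0.5338 -0.1423  0.0498] rpy [-179.94   -0.65   76.9 ] F [ 3.5 28.2 11.4] op -0.002 q [-0.05  0.53  0.27  2.   -0.25  0.64  1.72]
along 0.011217836045184669 across -0.0008999516077236626 F along 28.237713851793895
```

Request:
jog_arm([
  [0.0,0.01,0,0,0,0,0],
  [0.0,0.015,0,0,0,0,0],
  [0.0,0.03,0,0,0,0,0],
  [0.0,0.02,0,0,0,0,0],
  [0.0,0,0,-0.04,0,0,0],
  [0.0,0,0,-0.05,0,0,0],
  [0.0,0,0,-0.05,0,0,0],
  [0.0,0,0,-0.05,0,0,0],
  [0.0,0,0,-0.03,0,0,0],
  [0.0,0,0,0,0,0,0],
  [0.0,0,0,0,0,0,0],
])

```text
clock: 19.4
tcp_pos: [0.5482, -0.0805, 0.2691]
orientation: [3.142, 0.0, 1.332]
ft_force: [-0.8, 0.9, -0.6]
opening: -0.002
```

```bash
python3 -c "
from h import *
import pickle
al(); s=ctrl.observe()
w=camera('wrist'); save(w,'w9'); p=camera('top'); pickle.dump((w,s,p),open('w9.pkl','wb'))
f=cv2.cvtColor(p['frame'],cv2.COLOR_RGB2BGR)
cv2.imwrite('pics/t3.png',cv2.resize(f[145:265,250:400],None,fx=5,fy=5,interpolation=cv2.INTER_CUBIC))
"
```

```text
t 19.4 pos [ 0.5482 -0.0805  0.2691] rpy [1.800e+02 1.000e-02 7.633e+01] F [-0.8  0.9 -0.6] op -0.002 q [-0.29  0.25  0.39  1.82 -0.1   1.09  1.47]
along 0.0746782215145349 across -0.0014429632766623027 F along 0.7157677796943747
```

View pics/t3.png

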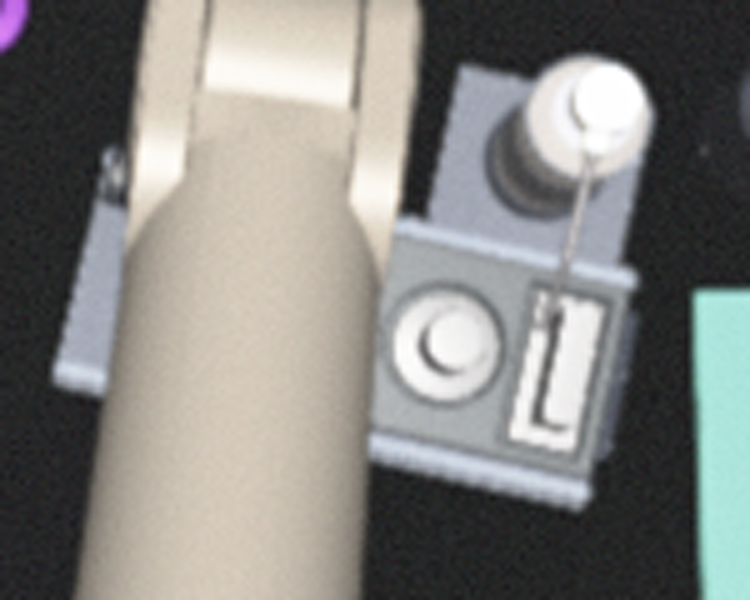

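View pics/w9.png

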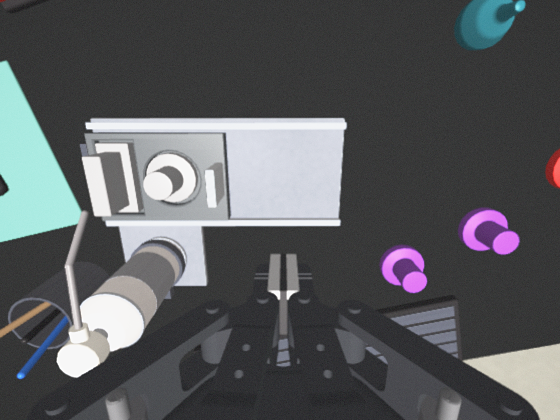

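```bash
python3 -c "
from h import *
import pickle
w,s,p=pickle.load(open('w9.pkl','rb'))
y=np.radians(-13.6); R=np.array([[np.cos(y),-np.sin(y)],[np.sin(y),np.cos(y)]])
L=lambda X:((X[:,:2]-[0.532,-0.1534])@R).round(4).tolist()
print('carr end rel slot-out',L(p2w(w,[(228,135),(228,219)],.036,s)))
print('wrist cap',p2w(w,[(84,355)],.209,s),'top cap',p2w(p,[(250+612/5,145+98/5)],.209))
print('rails ends',L(p2w(w,[(87,124),(345,124),(340,222)],.03,s)))
w2,s2=pickle.load(open('w4.pkl','rb'))
for o in ['cap','cap_top']:
  print(o,[(np.round(r['extent'],1).tolist(),round(r['confidence'],2)) for r in models.search_frame(p,o)],[(np.round(r['extent'],1).tolist(),round(r['confidence'],2)) for r in models.search_frame(w,o)])
f=cv2.cvtColor(w['frame'],cv2.COLOR_RGB2BGR)
cv2.imwrite('pics/w9c.png',cv2.resize(f[110:390,40:240],None,fx=2.1,fy=2.1,interpolation=cv2.INTER_CUBIC))
f=cv2.cvtColor(p['frame'],cv2.COLOR_RGB2BGR)
cv2.imwrite('pics/t3c.png',cv2.resize(f[150:220,335:395],None,fx=8,fy=8,interpolation=cv2.INTER_CUBIC))
"
```

```text
carr end rel slot-out [[-0.0551, 0.0055], [0.0559, -0.0012]]
wrist cap [[ 0.62258258 -0.27612664  0.209     ]] top cap [[ 0.62698899 -0.28833588  0.209     ]]
rails ends [[-0.0678, -0.1693], [-0.0676, 0.151], [0.0628, 0.1526]]
cap [([354.4, 160.5, 375.3, 212.2], 0.72)] [([60.8, 211.3, 108.1, 374.8], 0.67)]
cap_top [([357.0, 160.8, 375.8, 213.7], 0.48)] [([56.7, 209.4, 107.9, 375.7], 0.7)]
```

View pics/w9c.png

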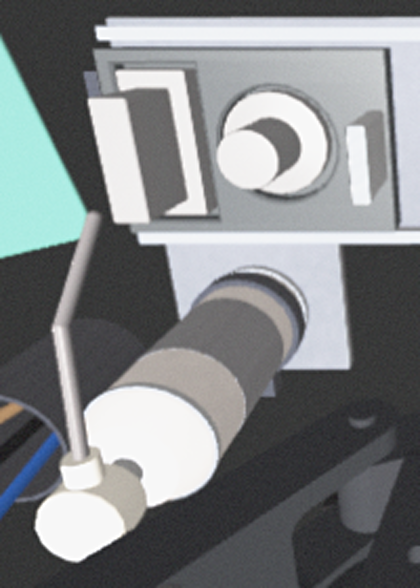

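View pics/t3c.png

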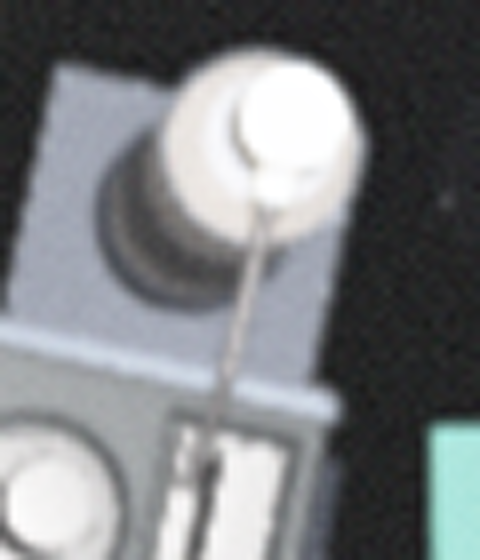

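```bash
python3 -c "
from h import *
import pickle
w,s,p=pickle.load(open('w9.pkl','rb'))
y=np.radians(-13.6); R=np.array([[np.cos(y),-np.sin(y)],[np.sin(y),np.cos(y)]])
L=lambda X:((X[:,:2]-[0.532,-0.1534])@R).round(4).tolist()
c=lambda l:[(40+u/2.1,110+v/2.1) for u,v in l]
print('carr left',L(p2w(w,c([(95,50),(136,232)]),.036,s)),'right',L(p2w(w,c([(388,48),(394,228)]),.036,s)))
print('T foot', L(p2w(w,c([(117,70),(183,70)]),.04,s)),'hubtop',L(p2w(w,c([(248,159)]),.08,s)))
d=pickle.load(open('d0.pkl','rb'))['top']
print('stop top0',L(p2w(d,[(130+742/3,110+292/3),(130+730/3,110+290/3),(130+714/3,110+380/3),(130+724/3,110+380/3)],.036)))
print('cap tests')
for X in [(0.627,-.288),(0.6235,-.287)]: print(X, L(np.array([[*X,0]])), w2p(w,[(*X,.209)],s), w2p(p,[(*X,.209)]))
f=cv2.cvtColor(p['frame'],cv2.COLOR_RGB2BGR)
cv2.imwrite('pics/t3d.png',cv2.resize(f[185:245,340:390],None,fx=10,fy=10,interpolation=cv2.INTER_CUBIC))
"
```

```text
carr left [[-0.0564, -0.1701], [0.0576, -0.1683]] right [[-0.0576, 0.0017], [0.0553, -0.0017]]
T foot [[-0.0453, -0.1572], [-0.0453, -0.1187]] hubtop [[-0.0013, -0.0706]]
stop top0 [[0.0447, -0.1798], [0.0439, -0.1677], [-0.048, -0.1713], [-0.0456, -0.181]]
cap tests
(0.627, -0.288) [[0.124, -0.1085]] [[ 73.48039843 361.62931701]] [[372.27269306 164.59625875]]
(0.6235, -0.287) [[0.1203, -0.1083]] [[ 72.72787304 358.29943161]] [[371.92397512 165.90126476]]
```

View pics/t3d.png

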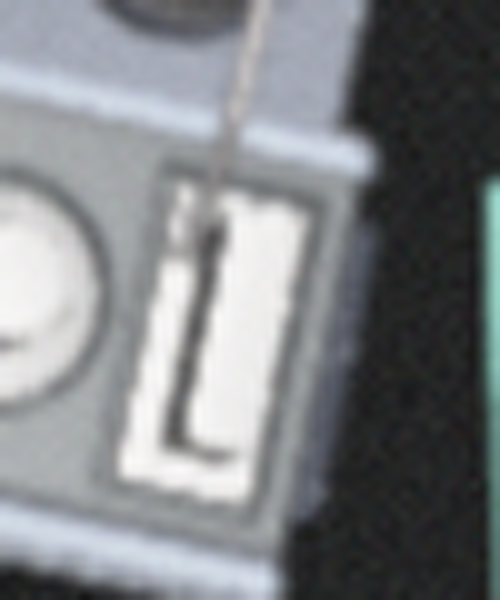

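```bash
python3 -c "
from h import *
rows(cur(),(0.6261,-0.2857,0.275,76.4),0.0)
"
```

```text
5 rows -> [ 0.6261 -0.2857  0.275 ] 76.41
[[0.0,-0.0362,0.0249,-0.0014,0,0,np.float64(-0.002)],[0.0,-0.0362,0.0249,-0.0014,0,0,np.float64(-0.002)],[0.0,-0.0363,0.0249,-0.0014,0,0,np.float64(-0.002)],[0.0,-0.0362,0.0249,-0.0014,0,0,np.float64(-0.002)],[0.0,-0.0362,0.0248,-0.0014,0,0,np.float64(-0.002)]]
```

Request:
jog_arm([
  [0.0,-0.036,0.025,-0.002,0,0,0],
  [0.0,-0.036,0.025,-0.002,0,0,0],
  [0.0,-0.036,0.025,-0.002,0,0,0],
  [0.0,-0.036,0.025,0,0,0,0],
  [0.0,-0.037,0.0245,0,0,0,0],
  [0.0,0,0,0,0,0,0],
  [0.0,0,0,0,0,0,0],
  [0.0,0,0,0,0,0,0],
])

```text
clock: 20.5
tcp_pos: [0.6268, -0.2842, 0.2745]
orientation: [-3.14, -0.001, 1.334]
ft_force: [0.7, 0.5, 0.3]
opening: -0.0
```

```bash
python3 -c "
from h import *
import pickle
s=st()
w=camera('wrist'); save(w,'w10'); pickle.dump((w,s),open('w10.pkl','wb'))
print(w2p(w,[(.6261,-.2857,.209)],s))
"
```

```text
t 20.5 pos [ 0.6268 -0.2842  0.2745] rpy [-1.7992e+02 -6.0000e-02  7.6430e+01] F [0.7 0.5 0.3] op -0.0 q [ 0.04  0.49  0.44  1.49 -0.22  1.21  1.85]
[[282.1653207 223.6573105]]
```

View pics/w10.png

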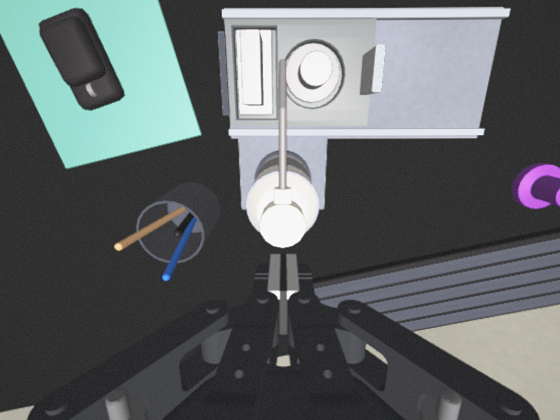

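Request:
jog_arm([
  [0.0,0,0.001,0.03,0,0,0],
  [0.0,0,0,0.025,0,0,0],
  [0.0,0,0,0.008,0,0,0],
  [0.0,0,0,0.004,0,0,0],
  [0.0,0,0,0.004,0,0,0],
  [0.0,0,0,0.004,0,0,0],
  [0.0,0,0,0.003,0,0,0],
  [0.0,0,0,0,0,0,0],
  [0.0,0,0,0,0,0,0],
])

```text
clock: 21.45
tcp_pos: [0.6286, -0.2854, 0.1997]
orientation: [3.139, -0.001, 1.333]
ft_force: [-3.8, 4.2, 8.0]
opening: 0.002
```

```bash
python3 -c "
from h import *
st()"
```

```text
t 21.45 pos [ 0.6286 -0.2854  0.1997] rpy [ 1.7987e+02 -7.0000e-02  7.6390e+01] F [-3.8  4.2  8. ] op 0.002 q [ 0.05  0.56  0.42  1.57 -0.25  1.07  1.87]
```

Nearly at the bottom (8 N). Press a little further until the force goes clearly past 9 N.

Request:
jog_arm([
  [0.0,0,0,0.003,0,0,0],
  [0.0,0,0,0.002,0,0,0],
  [0.0,0,0,0,0,0,0],
])

```text
clock: 21.75
tcp_pos: [0.6289, -0.2856, 0.1989]
orientation: [3.137, -0.002, 1.333]
ft_force: [-11.5, 8.9, 30.8]
opening: 0.005
```

Request:
jog_arm([
  [0.0,0,0,0.002,0,0,0],
  [0.0,0,0,0.002,0,0,0],
  [0.0,0,0,0,0,0,0],
])

```text
clock: 22.05
tcp_pos: [0.629, -0.2857, 0.1986]
orientation: [3.136, -0.004, 1.333]
ft_force: [-20.9, 14.5, 50.8]
opening: -0.005
```

```bash
python3 -c "
from h import *
st()"
```

```text
t 22.05 pos [ 0.629  -0.2857  0.1986] rpy [179.65  -0.2   76.37] F [-20.9  14.5  50.8] op -0.005 q [ 0.05  0.56  0.42  1.57 -0.25  1.06  1.87]
```

Request:
jog_arm([
  [0.0,0,0,-0.01,0,0,0],
  [0.0,0,0,-0.012,0,0,0],
  [0.0,0,0,-0.02,0,0,0],
  [0.0,0,0,-0.04,0,0,0],
  [0.0,0,0,-0.04,0,0,0],
  [0.0,0.04,0,0,0,0,0],
  [0.0,0.045,0,0,0,0,0],
  [0.0,0.045,0,0,0,0,0],
  [0.0,0.045,0,0,0,0,0],
  [0.0,0.04,0,0,0,0,0],
  [0.0,0,0,0,0,0,0],
  [0.0,0,0,0,0,0,0],
])

```text
clock: 23.25
tcp_pos: [0.679, -0.0758, 0.3107]
orientation: [3.14, 0.0, 1.335]
ft_force: [0.0, -0.4, 0.7]
opening: -0.002
```

```bash
python3 -c "
from h import *
st()
p=camera('scene'); save(p,'s3'); q=camera('top')
f=cv2.cvtColor(p['frame'],cv2.COLOR_RGB2BGR)[150:290,150:300]; g=cv2.cvtColor(q['frame'],cv2.COLOR_RGB2BGR)[140:280,240:390]
cv2.imwrite('pics/s3c.png',np.hstack([cv2.resize(f,(400,373)),cv2.resize(g,(400,373))]))
"
```

```text
t 23.25 pos [ 0.679  -0.0758  0.3107] rpy [1.7993e+02 1.0000e-02 7.6500e+01] F [ 0.  -0.4  0.7] op -0.002 q [-0.26  0.45  0.41  1.46 -0.18  1.27  1.5 ]
```

View pics/s3c.png

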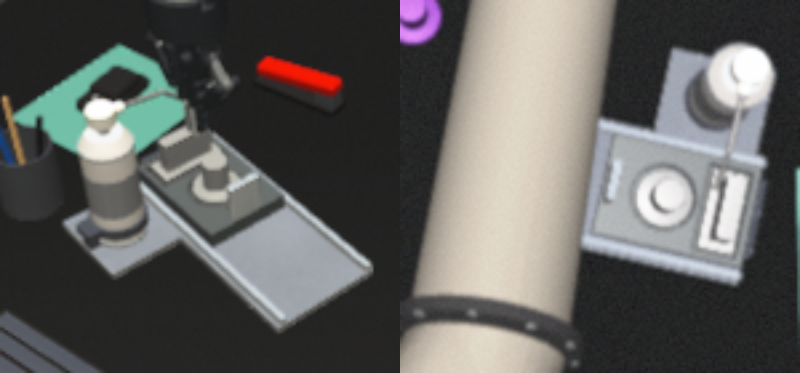

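View pics/s3.png

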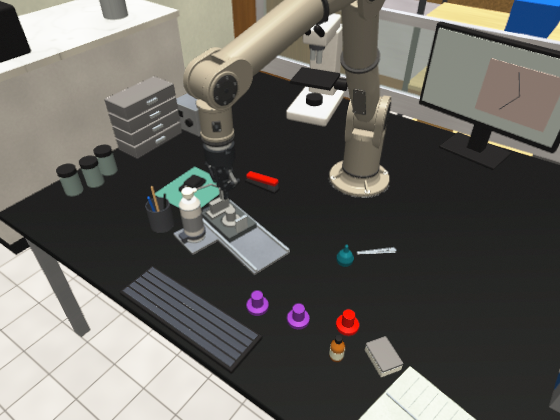

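The pictures show both samples upright in their pockets, the carriage at the stop, the cap up again and the bystanders where they were. Nothing touches the robot.

```bash
python3 -c "
from h import *
print(ctrl.close_job())"
```

```text
the job is handed in; nothing more can be done
None
```

The dusting job is finished and handed in at about 23.4 s of the 72 s allowed. I set the T-section in the slot pocket and the bare grey hub in the round pocket. Then I pushed the carriage home by its tab, pressed the cap and let it spring back up.

- **Samples:** the last pictures show both upright and seated in their own pockets.
- **Carriage home:** the push force rose from 20 to 28 N with almost no further movement. The carriage's edge then measured level with the stop, at −169 mm against about −169 mm. My measured travel was only about 135 mm, not 150 mm. The rail ends suggest the carriage started about 15 mm in from fully out, so I took it as fully home.
- **Cap:** it was pressed from 209 mm down to about 199 mm, the full 10 mm, and it looks up again in the last pictures. The upward force went from 8 N to 51 N at the bottom, which is harder than needed. Only the shut fingertips touched the cap, so I do not count it against the 40 N limit on the gripper's body. It also stayed below the 120 N wrist limit.
- **Other things:** the bystanders and the purple and red look-alikes appear where they were, judged by eye from the pictures. The robot was clear of everything when I handed the job in.

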